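# Switch the control box over with the screwdriver

## Task

The control box is still set to the single dot: take the flat screwdriver out of the steel tumbler, put its blade in the slot of the large rotary selector and turn that a quarter turn clockwise, so that its pointer stands at the middle of the pair of dots. Then stand the screwdriver back in the tumbler, blade down, and let go. Turn the selector with the screwdriver only, keep the gripper off the box, and leave the small trim screw and the things lying about as they are.

Things in the scene. Friction and masses are not known exactly. Their poses are not given: they have to be found in the camera images.
- driver: Flat screwdriver, about 70 g, origin at the middle of its blade edge; z runs from blade to handle end. Blade 14 mm wide along y, 2.5 mm thick along x; round steel shaft 7 mm; black square handle 16 x 16 mm, flats square to x and y, from 98 to 173 mm above the blade edge. At the start it leans about 0.4 rad in the tumbler toward its own -x side, shaft on the rim.
- driver_grip (a point): Middle of the screwdriver's handle, on its axis, 135 mm above the blade edge; axes as driver.
- driver_tip (a point): Middle of the screwdriver's blade edge; axes as driver.
- control_box: White box, 90 mm (x) by 140 mm (y), top at z = 46 mm, fixed in place; origin under its centre, z up. On top, 26 mm to the -y side of the centre and 4 mm toward -x, is the large selector; 42 mm to the +y side the small trim screw.
- selector_slot (a point): On the large selector's axis at its upper face. The selector is a steel disc 32 mm across, 8.5 mm above the box top. A straight slot, 5 mm wide, 6 mm deep, flat-floored, open at both ends, with 1 mm chamfers, crosses it along this point's x; +x is the end with the pointer on the rim. z up; the point turns with the selector.
- selector (a joint): Angle of the large selector, rad, growing clockwise seen from above. 0: pointer along the box's +x, at the single dot; pi/2: pointer along the box's -y, between the pair of dots. Starts near 0, runs from -0.35 to 2.1, no click at the dots, stays where left; takes about 0.04 N m. The blade has some 0.15 to 0.2 rad of play in the slot either way.
- trim (a joint): Angle of the small slotted trim screw, 16 mm across, on the same box, its top 5.5 mm above the top of the box; starts at 0, to be left alone (turns with 0.02 N m).
- tumbler_mouth (a point): Centre of the mouth of the round steel tumbler, 85 mm above the table; bore 40 mm, wall 2.5 mm, foot 64 mm across; fixed in place. z up.
- tumbler_floor (a point): Centre of the tumbler's inner floor, 80 mm below its mouth, on its axis.
- dish: Small glass dappen dish, 33 mm across, 26 mm high, loose on the table; origin under its centre. Leave alone.
- handpiece: Slim steel contra-angle handpiece, 114 x 26 x 17 mm, loose on the table; origin under its centre. Leave alone.
- gauze_packet: Flat white and green carton, 86 x 85 x 19 mm, loose on the table; origin under its centre. Leave alone.

How it is judged:
By the outcome, as a careful person would: the job done as asked, in the order asked, and still so for the second after the job is handed in, with the robot touching nothing.
It also fails if it takes over 61 s, if anything falls off the work surface, if the arm or the gripper's body presses on something with over 40 N, if the wrist force passes 120 N, or if a joint passes its speed limit or range.

## Robot

A 6-joint arm with a two-finger parallel gripper is mounted at the origin on a cart in front of the work surface, level with it; the furniture and walls round the work are solid. World frame = base frame: x ahead of the robot, y to its left, z up, the work surface at z = 0. Lengths are in m, angles in rad, forces in N, time in s.
With the tool pointing down it reaches from about 0.225 to 0.875 m from the base axis. Payload 3.4 kg.
Tool frame: the origin (TCP) lies on the centre line of the jaws, within the pads' length; the fingertips stand 11 mm ahead of it and the grasp point (between the pads) lies 8 mm behind it; z points along the fingers, y is the line along which they close (so a half turn about z gives the same grasp; the last joint's range is limited). The gripper opens to 85 mm and grips with 20 to 120 N. Pads are 22 mm wide; open, the fingers measure 114 mm over their backs; the gripper's body (76 mm by 85 mm) begins 54 mm behind the grasp point. The pads swing forward as they close: fully open they stand 13 mm farther back than shut.
Start: joints at [-1.443, 0.276, 1.505, -0, 1.361, -0.121], TCP at [0.142, -0.557, 0.242] pointing down, gripper open.
Joint ranges: [-2.89, 2.89], [-0.75, 2.08], [0.22, 2.7], [-1.18, 4.32], [0.11, 2.71], [-2.7, 2.7]. Speed limits (rad/s): [2.57, 2.57, 3.14, 3.14, 3.14, 3.14].

## Interface

Orientations are given as a unit quaternion [w, x, y, z].
In Python, from rig import manip, eyes, job gives the robot as it stands.
- The arm moves only by the tool drive_tool, never from a script. Its argument "rows" is a list of rows, each a list of 3 entries, a list of its own where there are three numbers: the turn, a rotation vector about the world's x, y, z in rad, then the shift along the world's x, y, z in cm, then the finger opening in cm, from 0 to 8.54. A call has 1 to 8 rows; each row shifts and turns the commanded pose from where the row before left it; what a row does not reach is not made up. A row lasts 1/8 s, in which the tool goes at most 62.5 mm and 10.7 degrees, less where a joint would pass 70% of its speed; a pose out of reach is approached as far as the arm can. A call is refused whole if a number of a shift passes 6.25 or a number of a turn 0.188, either way. A call with a gripper value outside its range is refused whole. The fingers move at their own pace and stop on an object; "force" is the grip in N (left out, the last holds). Time passes only in rows, so rows that do not move let the fingers close. It gives the time, the measured TCP pose, the force, the opening and the grip force at its end, in the units of the state.
- manip.get_state(): the state, without advancing time (a new reading comes with each control period).
- eyes.get_image(name): name is "scene" or "top" or "wrist"; returns the picture (400x640x3 uint8, red, green, blue); there is no depth.
- eyes.get_calibration(name): a dict with "camera_matrix" (3x3 intrinsics, pixels), "k1" (the pictures are not rectified: a ray, as slopes to the right and down, at radius r is drawn at 1 + k1 r^2 times it, then the intrinsics apply), "view" (4x4, takes a point from world to camera coordinates). Camera axes: x right, y up, looking along -z (the intrinsics and any distortion apply to the point x, -y, -z); pixel columns grow to the right and rows downward; lengths in m; the calibration is good to about 2 mm. A picture is of the moment at which its call begins: read the wrist's pose just before it. get_calibration takes no time and is no camera call; for the wrist camera it gives the pose at the moment of the call.
- job.sign_off(): hands the job in; it is judged then, once.
The state is a dict: "clock": time; "qpos": joint angles; "qd": joint speeds; "effort": joint torques, N m; "position": TCP position; "ee_rot": TCP orientation; "contact_force": force on the tool from outside, world axes, zero at the start; "moment": the same for the moment, N m; "width": finger opening in m; "gripper_force": force on a finger pad.
Only numpy, scipy, OpenCV 4.12 (cv2) and the standard library are available. Lean on these libraries where they do the work, as an engineer would, in place of code of your own. Each camera call takes 0.05 s, during which the arm holds its last target. There are 200 camera calls.

## Working session

There is one attempt and no reset: what is moved stays moved. The work goes in short steps, Python scripts to look and compute and a tool call to move; the robot and the scene stay as the last step left them, time stands still between calls to the robot, and variables do not carry over. Pictures are saved under pics/ and viewed, at most 11 in all, crops included, and the job is handed in when it is done.

Besides the shell and the picture viewer there is one more tool, called after "Call:" as name([rows], argument=value, ...), one row to a line, values as JSON. drive_tool: Moves the arm, as the interface text tells. Its arguments: {"type":"object","properties":{"rows":{"type":"array"},"force":{"type":"number"}},"required":["rows"]}

```bash
mkdir -p pics; ls
cat > h.py <<'E'
import numpy as np, cv2
from rig import manip, eyes, job
def cal(n):
    c=eyes.get_calibration(n); return np.array(c["camera_matrix"]),c["k1"],np.array(c["view"])
def proj(P,c):
    K,k1,V=c; p=V[:3,:3]@np.array(P,float)+V[:3,3]; s=np.array([p[0],-p[1]])/-p[2]; s=s*(1+k1*s@s)
    return (K@np.r_[s,1])[:2]
def ray(u,c):
    K,k1,V=c; d=np.linalg.solve(K,[u[0],u[1],1])[:2]; s=d.copy()
    for _ in range(30): s=d/(1+k1*s@s)
    R=V[:3,:3]; o=-R.T@V[:3,3]; v=R.T@np.array([s[0],-s[1],-1]); return o,v/np.linalg.norm(v)
def atz(u,z,c):
    o,v=ray(u,c); return o+v*(z-o[2])/v[2]
def tri(us,cs):
    A=np.zeros((3,3));b=np.zeros(3)
    for u,c in zip(us,cs):
        o,v=ray(u,c); M=np.eye(3)-np.outer(v,v); A+=M;b+=M@o
    return np.linalg.solve(A,b)
def shot(n,f,crop=None,s=1):
    c=cal(n); im=np.array(eyes.get_image(n))[:,:,::-1]
    cv2.imwrite(f"pics/{f}_raw.png",im); np.savez(f"pics/{f}.npz",K=c[0],k=c[1],V=c[2])
    return im,c
def load(f):
    d=np.load(f"pics/{f}.npz"); return d["K"],float(d["k"]),d["V"]
E
python3 - <<'E'
from h import *
for n in("scene","top"):
    im,c=shot(n,n+"0"); K,k,V=c; print(n,K.tolist(),k,(-V[:3,:3].T@V[:3,3]).round(3),(-V[2,:3]).round(2))
    cv2.imwrite(f"pics/{n}0.png",cv2.resize(im,(800,500),interpolation=cv2.INTER_CUBIC))
print(manip.get_state())
E
```

```text
pics
scene [[467.7174525109615, 0.0, 317.8256552331795], [0.0, 467.7174525109615, 199.25846179595467], [0.0, 0.0, 1.0]] 0.013808730883063398 [0.237 0.608 0.709] [ 0.29 -0.68 -0.68]
top [[506.9192803887276, 0.0, 322.4214892002909], [0.0, 506.9192803887276, 209.02893347105137], [0.0, 0.0, 1.0]] -0.05407197263637339 [0.367 0.002 1.111] [ 0.14  0.   -0.99]
{'clock': 0.1, 'qpos': array([-1.44301300e+00,  2.76568517e-01,  1.50599680e+00, -2.55767671e-05,
        1.36070334e+00, -1.20994738e-01]), 'qd': array([ 3.40394403e-05, -7.57730374e-04, -3.03642218e-03,  4.89664539e-04,
       -3.14764464e-05, -1.93000696e-03]), 'effort': array([ 1.35073202e-03, -4.17699015e+01, -2.46404725e+01, -5.35653612e-05,
        5.85480520e-03,  9.26372621e-06]), 'position': array([ 0.14150824, -0.55685536,  0.24150911]), 'ee_rot': array([-8.37956329e-04,  9.92272973e-01,  1.24071125e-01, -1.53493025e-05]), 'contact_force': array([ 0.49402059, -0.3476744 , -0.53333732]), 'moment': array([-0.01236127,  0.00372306, -0.00201144]), 'gripper_force': 0.0, 'width': 0.08532030159499003}
```

View pics/scene0.png

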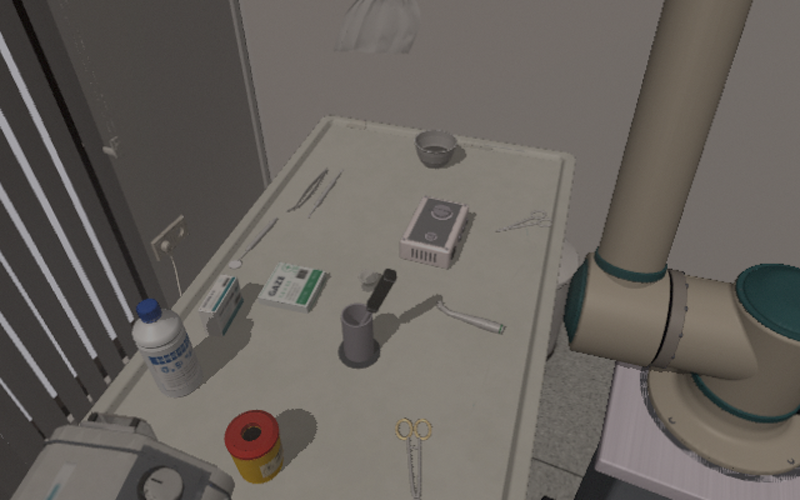

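View pics/top0.png

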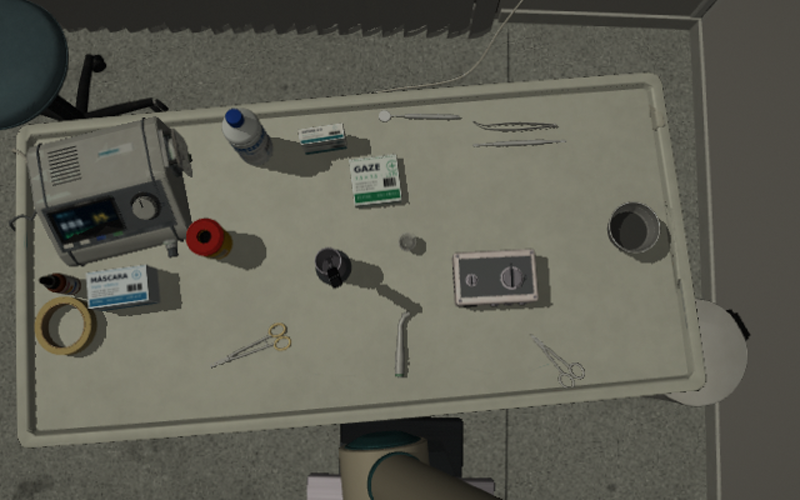

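The scene view shows the tumbler at about (358,335) with the handle leaning to (388,275), and the box at (437,230). The top view shows the tumbler at (332,263) and the box at (496,278), with the selector at (512,278). Next I'll enlarge crops of these.

Run:
```python
from h import *
t=cv2.imread("pics/top0_raw.png"); s=cv2.imread("pics/scene0_raw.png")
def cr(im,x,y,w,h,k):
    o=cv2.resize(im[y:y+h,x:x+w],None,fx=k,fy=k,interpolation=cv2.INTER_CUBIC)
    o=cv2.convertScaleAbs(o,alpha=1.4,beta=15)
    for i in range(0,w,10): cv2.line(o,(i*k,0),(i*k,4 if i%50 else 12),(0,0,255),1)
    for i in range(0,h,10): cv2.line(o,(0,i*k),(4 if i%50 else 12,i*k),(0,0,255),1)
    return o
A=cr(t,240,190,50,50,6); B=cr(t,355,190,83,60,6)[:300]
C=cr(s,260,205,60,100,6)[:, :]; 
C=cr(s,260,208,75,75,4); D=cr(s,315,150,125,75,4)
print(A.shape,B.shape,C.shape,D.shape)
o=np.vstack([np.hstack([A,B])[:,:798],np.hstack([C,D])[:,:798]])
cv2.imwrite("pics/crops0.png",o)
```

```text
(300, 300, 3) (300, 498, 3) (300, 300, 3) (300, 500, 3)
```

View pics/crops0.png

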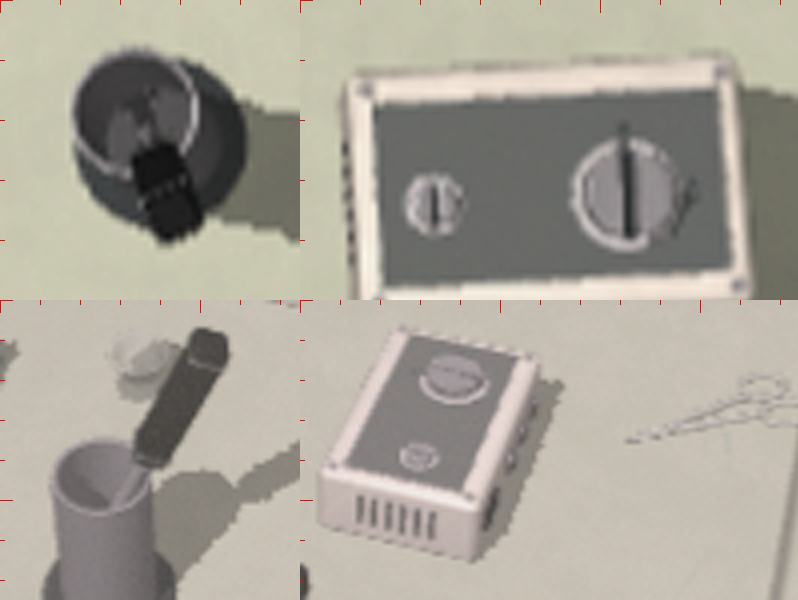

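The crops show the mouth centre at top (262.7,208.5) and scene (285.5,252). The handle end-face centre is near top (269,225.8) and scene (313,219). The selector centre is at top (409.5,222.2), with the slot running vertical in the image, and the trim screw is at (377.3,224.2).

Run:
```python
from h import *
T=load("top0");S=load("scene0")
m=atz((262.7,208.5),.085,T);m2=atz((285.5,252),.085,S);print("mouth",m.round(4),m2.round(4))
e=tri([(268.7,225.8),(313,219.3)],[T,S]); print("handle end",e.round(4),proj(e,T),proj(e,S))
h=tri([(264.8,215.5),(297.5,247)],[T,S]); print("handle low",h.round(4))
a=(e-h);print(np.linalg.norm(a),a/np.linalg.norm(a))
s=atz((409.5,222.2),.0545,T);print("sel",s.round(4), atz((315+(454-300)/4,150+(377-300)/4),.0545,S).round(4))
t=atz((377.3,224.2),.0515,T);print("trim",t.round(4), np.linalg.norm(t-s))
d=s-t; print("box -y dir angle dev", np.arctan2(d[0],-d[1]))
tl=atz((362.8,202.8),.046,T);tr=atz((428,200),.046,T);br=atz((430,239),.046,T);print(tl,tr,br,np.arctan2(tr[0]-tl[0],-(tr[1]-tl[1])))
print("slot",atz((355+(624-300)/6,190+128/6),.0545,T),atz((355+(628-300)/6,190+238/6),.0545,T))
```

```text
mouth [0.5079 0.1266 0.085 ] [0.5062 0.1326 0.085 ]
handle end [0.4652 0.105  0.1575] [268.70773427 225.82850291] [312.96700924 219.29415065]
handle low [0.4907 0.1202 0.0929]
0.071047747769299 [-0.35898672 -0.21314212  0.9086798 ]
sel [ 0.4916 -0.179   0.0545] [ 0.4894 -0.1688  0.0545]
trim [ 0.4859 -0.1117  0.0515] 0.06767223957191455
box -y dir angle dev 0.08493950104867592
[ 0.53140883 -0.08083284  0.046     ] [ 0.54134174 -0.21989417  0.046     ] [ 0.45813182 -0.22406369  0.046     ] 0.07130719149418395
slot [ 0.51463708 -0.17788746  0.0545    ] [ 0.47588101 -0.179457    0.0545    ]
```

```bash
cat >> h.py <<'E'
from scipy.spatial.transform import Rotation as Ro
def tool(y,z):
    z=np.array(z,float);z/=np.linalg.norm(z);y=np.array(y,float);y-=z*(y@z);y/=np.linalg.norm(y)
    return np.c_[np.cross(y,z),y,z]
def cur():
    s=manip.get_state();q=s["ee_rot"];return np.array(s["position"]),Ro.from_quat([q[1],q[2],q[3],q[0]]).as_matrix(),s
def plan(p,R,n=None):
    c,Rc,s=cur(); d=(np.array(p)-c)*100; r=Ro.from_matrix(R@Rc.T).as_rotvec()
    m=int(np.ceil(max(np.linalg.norm(d)/6,np.linalg.norm(r)/.17,1))); n=n or m
    print("total d",d.round(3),"r",r.round(4),"minrows",m,"per row",n,(d/n).round(3),(r/n).round(4))
E
python3 - <<'E'
from h import *
u=np.array([.86,.51]);z=[.389*u[0],.389*u[1],-.921];plan([.447,.094,.22],tool([.51,-.86,0],z))
E
```

```text
total d [30.549 65.086 -2.151] r [ 0.1516 -0.371   0.2823] minrows 12 per row 12 [ 2.546  5.424 -0.179] [ 0.0126 -0.0309  0.0235]
```

Call:
drive_tool([
  [[0.011,-0.0265,0.02],[2.18,4.65,-0.15],8.5],
  [[0.011,-0.0265,0.02],[2.18,4.65,-0.15],8.5],
  [[0.011,-0.0265,0.02],[2.18,4.65,-0.15],8.5],
  [[0.011,-0.0265,0.02],[2.18,4.65,-0.15],8.5],
  [[0.011,-0.0265,0.02],[2.18,4.65,-0.15],8.5],
  [[0.011,-0.0265,0.02],[2.18,4.65,-0.15],8.5],
  [[0.011,-0.0265,0.02],[2.18,4.65,-0.15],8.5],
])

```text
clock: 0.98
position: [0.2945, -0.2301, 0.2316]
ee_rot: [-0.027, 0.976, 0.192, 0.097]
contact_force: [0.1, 0.3, -0.3]
width: 0.0848
gripper_force: 0.0
```

Call:
drive_tool([
  [[0.011,-0.0265,0.02],[2.18,4.65,-0.15],8.5],
  [[0.011,-0.0265,0.02],[2.18,4.65,-0.15],8.5],
  [[0.011,-0.0265,0.02],[2.18,4.65,-0.15],8.5],
  [[0.011,-0.0265,0.02],[2.18,4.65,-0.15],8.5],
  [[0.011,-0.0265,0.02],[2.18,4.65,-0.15],8.5],
  [[0.011,-0.0265,0.02],[2.18,4.65,-0.15],8.5],
  [[0.011,-0.0265,0.02],[2.18,4.65,-0.15],8.5],
  [[0,0,0],[0,0,0],8.5],
])

```text
clock: 1.98
position: [0.4462, 0.0968, 0.2207]
ee_rot: [-0.054, 0.945, 0.261, 0.191]
contact_force: [0.0, -0.1, -0.3]
width: 0.0849
gripper_force: 0.0
```

Run:
```python
from h import *
im,c=shot("wrist","w1"); cv2.imwrite("pics/w1.png",cv2.resize(im,(800,500),interpolation=cv2.INTER_CUBIC))
u=np.array([.86,.51]);z=[.389*u[0],.389*u[1],-.921];plan([.447,.094,.22],tool([.51,-.86,0],z))
for P in ([.478,.112,.127],[.465,.105,.16],[.508,.129,.085]): print(proj(P,c))
```

```text
total d [ 0.093 -0.128 -0.071] r [-0.001  -0.0014 -0.0018] minrows 1 per row 1 [ 0.093 -0.128 -0.071] [-0.001  -0.0014 -0.0018]
[328.48638063 208.33554063]
[327.98176876 229.30311999]
[328.89349961 169.65549025]
```

View pics/w1.png

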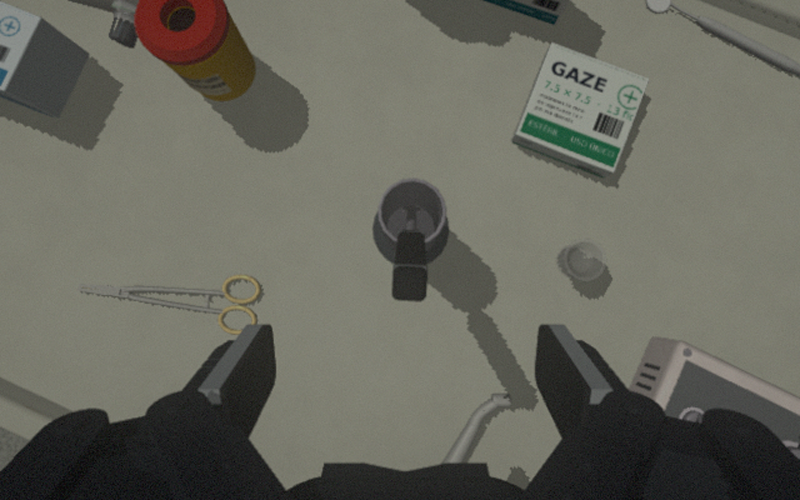

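The wrist view shows the handle end face at (327,226) and the mouth at (329.6,170) in raw pixels. Both fall within 2–3 px of the predictions, so I'll advance along the axis.

Run:
```python
from h import *
u=np.array([.86,.51]);z=[.389*u[0],.389*u[1],-.921];plan([.481,.1138,.12],tool([.51,-.86,0],z),6)
```

```text
total d [  3.493   1.852 -10.071] r [-0.001  -0.0014 -0.0018] minrows 2 per row 6 [ 0.582  0.309 -1.679] [-0.0002 -0.0002 -0.0003]
```

Call:
drive_tool([
  [[0,0,0],[0.58,0.31,-1.68],8.5],
  [[0,0,0],[0.58,0.31,-1.68],8.5],
  [[0,0,0],[0.58,0.31,-1.68],8.5],
  [[0,0,0],[0.58,0.31,-1.68],8.5],
  [[0,0,0],[0.58,0.31,-1.68],8.5],
  [[0,0,0],[0.58,0.31,-1.68],8.5],
  [[0,0,0],[0,0,0],8.5],
])

```text
clock: 2.9
position: [0.4808, 0.1111, 0.1193]
ee_rot: [-0.053, 0.946, 0.257, 0.19]
contact_force: [-0.9, 0.5, 0.4]
width: 0.0848
gripper_force: 0.0
```

Call:
drive_tool([
  [[0,0,0],[0,0,0],4],
  [[0,0,0],[0,0,0],3],
  [[0,0,0],[0,0,0],1.0],
  [[0,0,0],[0,0,0],1.0],
  [[0,0,0],[0,0,0],1.0],
  [[0,0,0],[0,0,0],1.0],
  [[0,0,0],[0,0,0],1.0],
  [[0,0,0],[0,0,0],1.0],
], force=40)

```text
clock: 3.9
position: [0.4817, 0.1123, 0.1208]
ee_rot: [-0.053, 0.945, 0.258, 0.192]
contact_force: [-2.5, -1.4, 5.7]
width: 0.0157
gripper_force: 43.6
```

Call:
drive_tool([
  [[0,0,0],[-0.2,-0.12,0.55],1.0],
  [[0,0,0],[-0.5,-0.3,1.38],1.0],
  [[0,0,0],[-0.67,-0.4,1.84],1.0],
  [[0,0,0],[-0.67,-0.4,1.84],1.0],
  [[0,0,0],[-0.67,-0.4,1.84],1.0],
  [[0,0,0],[-0.67,-0.4,1.84],1.0],
  [[0,0,0],[-0.67,-0.4,1.84],1.0],
  [[0,0,0],[0,0,0],1.0],
], force=70)

```text
clock: 4.9
position: [0.4413, 0.0877, 0.2329]
ee_rot: [-0.052, 0.945, 0.258, 0.193]
contact_force: [-0.1, -0.3, -0.5]
width: 0.0152
gripper_force: 68.2
```

Run:
```python
from h import *
az=.04
p,R,s=cur();print(s["contact_force"],s["width"],s["qpos"].round(2),p)
plan([.4916,-.179,.24],tool([np.cos(az),np.sin(az),0],[0,0,-1]),16)
# at transit
im,c=shot("top","t2"); 
t=p-.008*R[:,2]
tz=R[:,2]; tip=t+.135*tz
print("pred tip",tip,"px",proj(tip,c), "grip px",proj(t,c))
```

```text
[-0.10231309 -0.31437278 -0.48724324] 0.015249938831730675 [-0.16 -0.09  2.02  0.32  0.92  0.72] [0.44132771 0.08773801 0.2328657 ]
total d [  5.027 -26.674   0.713] r [-0.3701  0.2027  1.0632] minrows 7 per row 16 [ 0.314 -1.667  0.045] [-0.0231  0.0127  0.0664]
pred tip [0.48419305 0.11288137 0.11599237] px [267.30868577 218.38076899] grip px [274.02251971 236.41042196]
```

Call:
drive_tool([
  [[-0.037,0.0203,0.1063],[0.5,-2.67,0.07],1.0],
  [[-0.037,0.0203,0.1063],[0.5,-2.67,0.07],1.0],
  [[-0.037,0.0203,0.1063],[0.5,-2.67,0.07],1.0],
  [[-0.037,0.0203,0.1063],[0.5,-2.67,0.07],1.0],
  [[-0.037,0.0203,0.1063],[0.5,-2.67,0.07],1.0],
  [[-0.037,0.0203,0.1063],[0.5,-2.67,0.07],1.0],
])

```text
clock: 5.7
position: [0.471, -0.0729, 0.2345]
ee_rot: [-0.023, 0.826, 0.558, 0.078]
contact_force: [0.0, -1.4, -0.5]
width: 0.0151
gripper_force: 68.6
```

Call:
drive_tool([
  [[-0.037,0.0203,0.1063],[0.5,-2.67,0.07],1.0],
  [[-0.037,0.0203,0.1063],[0.5,-2.67,0.07],1.0],
  [[-0.037,0.0203,0.1063],[0.5,-2.67,0.07],1.0],
  [[-0.037,0.0203,0.1063],[0.5,-2.67,0.07],1.0],
  [[0,0,0],[0,0,0],1.0],
])

```text
clock: 6.32
position: [0.4917, -0.1794, 0.2371]
ee_rot: [-0.001, 0.694, 0.72, -0.002]
contact_force: [0.6, 1.1, -1.1]
width: 0.0152
gripper_force: 68.5
```

Run:
```python
from h import *
az=.04
p,R,s=cur();print(s["qpos"].round(2),p)
plan([.4916,-.179,.24],tool([np.cos(az),np.sin(az),0],[0,0,-1]))
im,c=shot("wrist","w3"); tip=p+.127*R[:,2]
print("tip",tip,proj(tip,c),"sel",proj([.4916,-.179,.0545],c))
ims,cs=shot("scene","s3");print("scene tip",proj(tip,cs),"sel",proj([.4916,-.179,.0545],cs))
a=cv2.resize(im,None,fx=1.25,fy=1.25)
u=proj(tip,cs).astype(int); print(u); x,y=u[0]-50,u[1]-40
b=cv2.resize(ims[y:y+90,x:x+100],None,fx=5,fy=5,interpolation=cv2.INTER_CUBIC);print(x,y)
cv2.imwrite("pics/w3.png",a);cv2.imwrite("pics/s3.png",b)
```

```text
[-0.48  0.2   1.62 -0.    1.32 -0.52] [ 0.49166656 -0.17939257  0.23711145]
total d [-0.007  0.039  0.289] r [ 0.0006 -0.0038  0.002 ] minrows 1 per row 1 [-0.007  0.039  0.289] [ 0.0006 -0.0038  0.002 ]
tip [ 0.49119005 -0.17946692  0.11011237] [323.52265097 190.98352147] sel [324.25520261 173.47343648]
scene tip [355.82119221 146.14269367] sel [354.17227741 166.39346423]
[355 146]
305 106
```

View pics/w3.png

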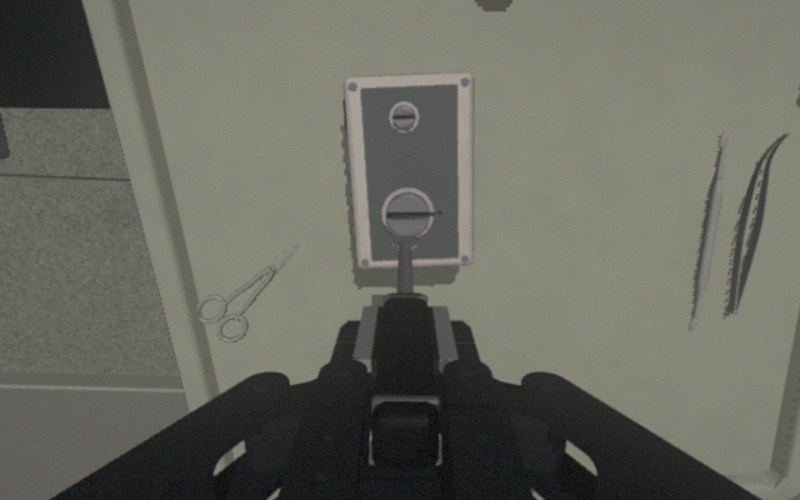

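View pics/s3.png

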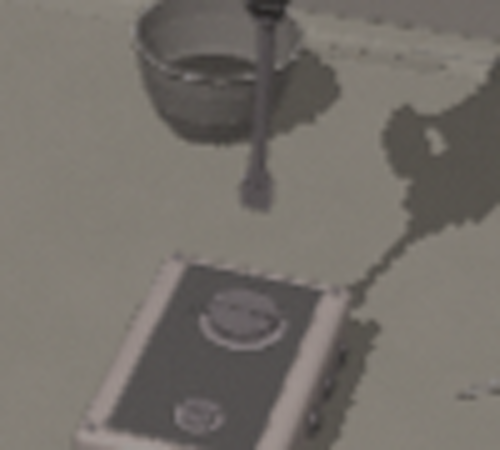

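Here the selector centre is at raw (326.4,171.2) against a prediction of (324.3,173.5), so it sits about +1.6 mm in x and +2 mm in y from my estimate. The blade tip agrees with its prediction in both views. I'll shift, come down close and look again.

Call:
drive_tool([
  [[0,0,0],[0.15,0.2,-1.2],1.0],
  [[0,0,0],[0,0,-1.2],1.0],
  [[0,0,0],[0,0,-1.2],1.0],
  [[0,-0.003,0],[0,0,-1.0],1.0],
  [[0,0,0],[0,0,0],1.0],
])

```text
clock: 7.05
position: [0.4919, -0.1766, 0.1918]
ee_rot: [-0.0, 0.693, 0.721, -0.001]
contact_force: [-0.0, -0.5, -1.0]
width: 0.0155
gripper_force: 68.5
```

Run:
```python
from h import *
p,R,s=cur();im,c=shot("wrist","w4"); tip=p+.127*R[:,2]
print("tip",tip,proj(tip,c),"ax",R[:,1].round(4),"sel",proj([.493,-.177,.0545],c))
ims,cs=shot("scene","s4");u=proj(tip,cs);print("scene tip",u,"sel",proj([.493,-.177,.0545],cs))
w=proj(tip,c).astype(int); x,y=w[0]-35,w[1]-40; print(x,y)
a=cv2.resize(im[y:y+60,x:x+70],(490,420),interpolation=cv2.INTER_CUBIC)
u=u.astype(int);X,Y=u[0]-22,u[1]-25;print(X,Y)
b=cv2.resize(ims[Y:Y+60,X:X+44],(308,420),interpolation=cv2.INTER_CUBIC)
cv2.imwrite("pics/c4.png",cv2.convertScaleAbs(np.hstack([a,b]),alpha=1.5,beta=10))
```

```text
tip [ 0.49179284 -0.17669275  0.06476005] [323.54525053 191.00329738] ax [ 9.992e-01  3.940e-02 -9.000e-04] sel [325.09260321 187.80956465]
scene tip [353.97914175 163.34649639] sel [353.27411332 166.74650804]
288 151
331 138
```

View pics/c4.png

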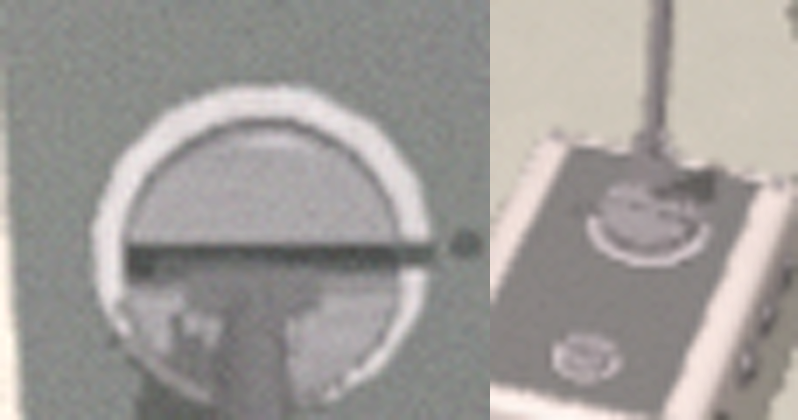

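The close crop shows the slot centre at raw (325.6,187.7) and the blade directly over it. The y error is under 0.5 mm, x needs +1 mm, and the angle is within about 0.02 rad. I'll lower in small steps and watch the force.

Call:
drive_tool([
  [[0,0,0.01],[0.1,-0.02,-0.5],1.0],
  [[0,0,0],[0,0,-0.4],1.0],
  [[0,0,0],[0,0,-0.2],1.0],
  [[0,0,0],[0,0,-0.1],1.0],
  [[0,0,0],[0,0,0],1.0],
])

```text
clock: 7.78
position: [0.4936, -0.1771, 0.1808]
ee_rot: [0.001, 0.689, 0.724, -0.0]
contact_force: [0.4, -0.1, -0.9]
width: 0.0148
gripper_force: 68.5
```

Call:
drive_tool([
  [[0,0,0],[0,0,-0.1],1.0],
  [[0,0,0],[0,0,-0.05],1.0],
  [[0,0,0],[0,0,0],1.0],
])

```text
clock: 8.15
position: [0.4936, -0.1772, 0.1793]
ee_rot: [0.001, 0.689, 0.724, -0.0]
contact_force: [1.4, -0.7, -1.3]
width: 0.0155
gripper_force: 68.5
```

Call:
drive_tool([
  [[0,0,0],[0,0,-0.1],1.0],
  [[0,0,0],[0,0,-0.08],1.0],
  [[0,0,0],[0,0,0],1.0],
])

```text
clock: 8.52
position: [0.4936, -0.1772, 0.1774]
ee_rot: [0.001, 0.689, 0.724, -0.0]
contact_force: [-0.0, -0.5, -1.3]
width: 0.015
gripper_force: 68.4
```

Call:
drive_tool([
  [[0,0,0],[0,0,-0.1],1.0],
  [[0,0,0],[0,0,0],1.0],
])

```text
clock: 8.78
position: [0.4936, -0.1772, 0.1764]
ee_rot: [0.001, 0.689, 0.724, -0.0]
contact_force: [-0.2, -0.6, -0.3]
width: 0.0152
gripper_force: 68.4
```

Call:
drive_tool([
  [[0,0,-0.1],[0,0,0],1.0],
  [[0,0,-0.1],[0,0,0],1.0],
  [[0,0,-0.1],[0,0,0],1.0],
  [[0,0,-0.1],[0,0,0],1.0],
  [[0,0,-0.1],[0,0,0],1.0],
  [[0,0,-0.1],[0,0,0],1.0],
  [[0,0,-0.1],[0,0,0],1.0],
  [[0,0,-0.1],[0,0,0],1.0],
])

```text
clock: 9.78
position: [0.4931, -0.1778, 0.1765]
ee_rot: [0.001, 0.918, 0.398, -0.002]
contact_force: [-1.0, -2.4, -0.3]
width: 0.015
gripper_force: 68.4
```

Call:
drive_tool([
  [[0,0,-0.1],[0,0,0],1.0],
  [[0,0,-0.1],[0,0,0],1.0],
  [[0,0,-0.1],[0,0,0],1.0],
  [[0,0,-0.1],[0,0,0],1.0],
  [[0,0,-0.1],[0,0,0],1.0],
  [[0,0,-0.1],[0,0,0],1.0],
  [[0,0,-0.1],[0,0,0],1.0],
  [[0,0,0],[0,0,0],1.0],
])

```text
clock: 10.78
position: [0.4929, -0.1776, 0.1764]
ee_rot: [0.001, 0.998, 0.061, -0.002]
contact_force: [0.1, -1.2, -0.7]
width: 0.0149
gripper_force: 68.5
```

Run:
```python
from h import *
p,R,s=cur();print(p,R[:,1],s["contact_force"],s["moment"],s["qpos"].round(2))
im,c=shot("wrist","w5"); x,y=240,110
cv2.imwrite("pics/c5.png",cv2.convertScaleAbs(cv2.resize(im[y:y+120,x:x+160],(800,600),interpolation=cv2.INTER_CUBIC),alpha=1.4,beta=10))
b=np.array([.4934,-.1769])
for ps in(.05,.07,.09):
    e=np.array([np.sin(ps),-np.cos(ps)])
    print(ps,[((proj([*(b+k*e),.0545],c)-[x,y])*5).round(0) for k in(-.016,0,.016)])
```

```text
[ 0.49288432 -0.17758432  0.17644327] [ 0.12164642 -0.99257198  0.00173858] [ 0.11724479 -1.21923646 -0.69084859] [-0.49272383  0.48250365  0.00325857] [-0.48  0.25  1.72 -0.    1.18  0.97]
0.05 [array([303., 403.]), array([411., 410.]), array([519., 418.])]
0.07 [array([303., 405.]), array([411., 410.]), array([519., 416.])]
0.09 [array([303., 407.]), array([411., 410.]), array([519., 414.])]
```

View pics/c5.png

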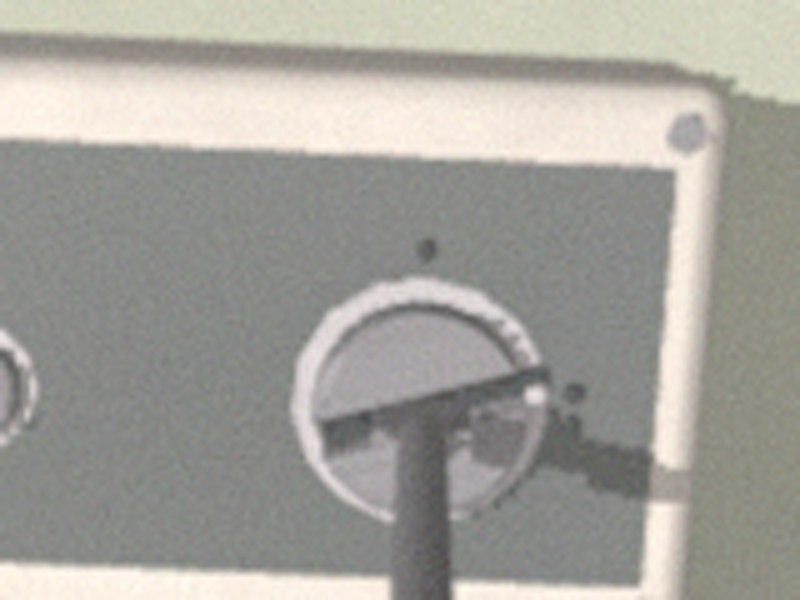

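The slot now runs from about (325,432) to (540,378) in the crop, a slope near −0.24. The box edges slope about +0.034. So the selector still needs about 0.27 rad clockwise, since the play absorbed the rest of the turn. I'll turn that, back off within the play, and look again.

Call:
drive_tool([
  [[0,0,-0.09],[0.03,0.03,0],1.0],
  [[0,0,-0.09],[0,0,0],1.0],
  [[0,0,-0.08],[0,0,0],1.0],
  [[0,0,0],[0,0,0],1.0],
  [[0,0,0.1],[0,0,0],1.0],
  [[0,0,0.06],[0,0,0],1.0],
  [[0,0,0],[0,0,0],1.0],
])

```text
clock: 11.7
position: [0.4935, -0.1768, 0.1763]
ee_rot: [0.0, 1.0, 0.011, -0.001]
contact_force: [-2.9, -1.1, -1.5]
width: 0.0147
gripper_force: 68.5
```

Run:
```python
from h import *
p,R,s=cur();print(p,R[:,1],np.arctan2(R[0,1],-R[1,1]),s["contact_force"])
im,c=shot("wrist","w6"); x,y=240,110
cv2.imwrite("pics/c6.png",cv2.convertScaleAbs(cv2.resize(im[y:y+120,x:x+160],(800,600),interpolation=cv2.INTER_CUBIC),alpha=1.4,beta=10))
b=np.array([.4934,-.1769])
for ps in(.05,.07,.09):
    e=np.array([np.sin(ps),-np.cos(ps)])
    print(ps,[((proj([*(b+k*e),.0545],c)-[x,y])*5).round(0) for k in(-.016,0,.016)])
```

```text
[ 0.49346323 -0.17675083  0.17633693] [ 2.12696320e-02 -9.99773526e-01  7.06399446e-04] 0.021271241381668266 [-2.86801598 -1.14074744 -1.4555596 ]
0.05 [array([309., 419.]), array([418., 416.]), array([526., 413.])]
0.07 [array([309., 421.]), array([418., 416.]), array([526., 411.])]
0.09 [array([310., 423.]), array([418., 416.]), array([526., 409.])]
```

View pics/c6.png

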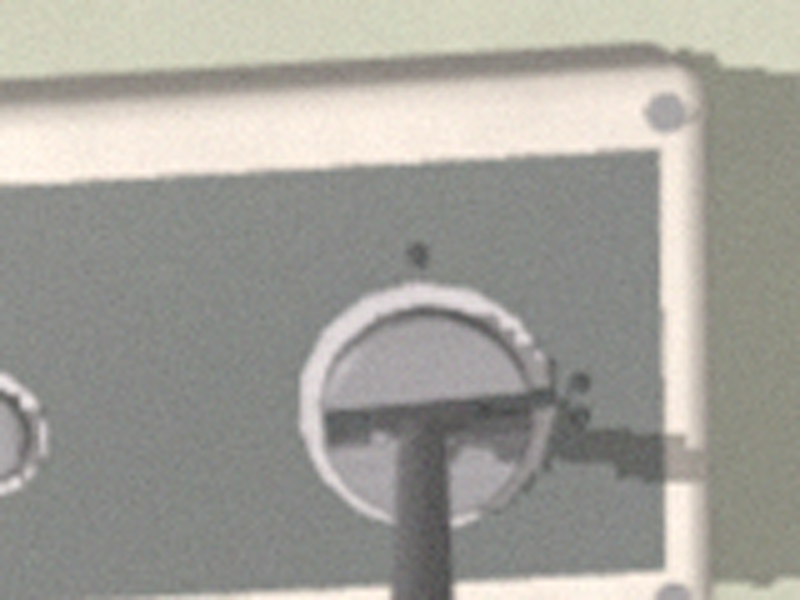

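The pointer is now at (546,394) and the dot pair at (579,382) and (577,415), with midpoint (578,398). The slot still looks a few hundredths of a rad short. I'll fit the slot and panel edges by code.

```bash
cat > fit.py <<'E'
from h import *
import sys
def edge(g,cols,y0,y1,c,z,sign):
    P=[];Y=[]
    for x in cols:
        col=g[:,x]; d=sign*np.diff(col)[y0:y1]; i=int(np.argmax(d)); 
        if not 0<i<len(d)-1: continue
        den=d[i-1]-2*d[i]+d[i+1]; o=.5*(d[i-1]-d[i+1])/den if den else 0
        Y.append(y0+i+.5+o); P.append(atz((x,Y[-1]),z,c)[:2])
    P=np.array(P);k=np.ones(len(P),bool)
    for _ in range(4):
        m=np.polyfit(P[k,1],P[k,0],1); r=P[:,0]-np.polyval(m,P[:,1]); k=abs(r)<max(2*r[k].std(),2e-4)
    return -m[0],r[k].std()*1e3,k.sum(),np.round(Y,1)   # psi: dx/d(-y)
def run(f):
    g=cv2.GaussianBlur(cv2.cvtColor(cv2.imread(f"pics/{f}_raw.png"),cv2.COLOR_BGR2GRAY).astype(float),(0,0),.7);c=load(f)
    print("panel up",edge(g,range(245,370),110+27,110+42,c,.046,-1)[:3])
    print("panel low",edge(g,range(290,370),110+112,110+124,c,.046,1)[:3])
    for a,b in((308,345),(308,320),(332,345)):print("slot up",edge(g,range(a,b),110+76,110+88,c,.0545,-1))
    q=lambda u,v,z:atz((240+u/5,110+v/5),z,c)
    return q
if __name__=="__main__":
    q=run("w6"); d=q(417,255,.046);a=(q(579,382,.046)+q(577,415,.046))/2;p=q(546,394,.0545)
    print("dot",d,"pairmid",a,"ptr",p)
    s=np.array([.4934,-.1769]);f=lambda v:np.arctan2(v[0]-s[0],-(v[1]-s[1]));print("psi pair",f(a),"ptr",f(p),"single+",f(d)-np.pi/2)
E
python3 fit.py
```

```text
panel up (np.float64(0.0791702464725251), np.float64(0.10313197083296056), np.int64(123))
panel low (np.float64(0.07859663920248144), np.float64(0.08043472780990907), np.int64(71))
slot up (np.float64(0.11851499448946332), np.float64(0.08008199760070288), np.int64(37), array([191.4, 191.4, 191.3, 191.3, 191.2, 191.1, 190.9, 190.6, 190.5,
       190.5, 190.5, 190.4, 190.4, 190.3, 190.3, 190.2, 190.1, 189.9,
       189.7, 189.5, 189.4, 189.3, 189.3, 189.3, 189.3, 189.2, 189.1,
       189. , 188.9, 188.7, 188.6, 188.4, 188.4, 188.4, 188.4, 188.3,
       188.3]))
slot up (np.float64(0.1300345227944791), np.float64(0.06736649020277459), np.int64(12), array([191.4, 191.4, 191.3, 191.3, 191.2, 191.1, 190.9, 190.6, 190.5,
       190.5, 190.5, 190.4]))
slot up (np.float64(0.11975413186356651), np.float64(0.06612784674664365), np.int64(13), array([189.3, 189.2, 189.1, 189. , 188.9, 188.7, 188.6, 188.4, 188.4,
       188.4, 188.4, 188.3, 188.3]))
dot [ 0.51577585 -0.17633063  0.046     ] pairmid [ 0.49414701 -0.20130203  0.046     ] ptr [ 0.49714663 -0.19572047  0.0545    ]
psi pair 0.030603115953304838 ptr 0.196502939043702 single+ 0.02544011283377645
```

The box yaw is 0.079 and the slot is at 0.118, so it is 0.04 rad short. I'll push that much further.

Call:
drive_tool([
  [[0,0,-0.1],[0,0,0],1.0],
  [[0,0,-0.06],[0,0,0],1.0],
  [[0,0,-0.04],[0,0,0],1.0],
  [[0,0,0],[0,0,0],1.0],
  [[0,0,0.1],[0,0,0],1.0],
  [[0,0,0.1],[0,0,0],1.0],
  [[0,0,0],[0,0,0],1.0],
])

```text
clock: 12.62
position: [0.4937, -0.1768, 0.1764]
ee_rot: [0.0, 1.0, 0.01, -0.001]
contact_force: [-3.2, -1.8, -1.9]
width: 0.0152
gripper_force: 68.4
```

Run:
```python
from h import *
from fit import run
p,R,s=cur();print(p,np.arctan2(R[0,1],-R[1,1]),s["contact_force"])
shot("wrist","w7"); run("w7")
```

```text
[ 0.49374778 -0.17678295  0.17637256] 0.01970754628694873 [-3.24308119 -1.79770951 -1.91716128]
panel up (np.float64(0.0783308369937206), np.float64(0.1163559226524493), np.int64(125))
panel low (np.float64(0.07949508475470797), np.float64(0.0812281810146767), np.int64(70))
slot up (np.float64(0.06922619611529277), np.float64(0.07324524692553079), np.int64(34), array([191.2, 191.2, 191.2, 191. , 191. , 190.9, 190.7, 190.5, 190.5,
       190.4, 190.5, 190.5, 190.5, 190.4, 190.4, 190.3, 190.3, 190.3,
       190.4, 190.3, 190.3, 190.3, 190.1, 190.2, 190.2, 190. , 190. ,
       190. , 189.9, 189.7, 189.6, 189.6, 189.6, 189.5, 189.5, 189.5,
       189.5]))
slot up (np.float64(0.10725923300916843), np.float64(0.06870749793062374), np.int64(12), array([191.2, 191.2, 191.2, 191. , 191. , 190.9, 190.7, 190.5, 190.5,
       190.4, 190.5, 190.5]))
slot up (np.float64(0.07789963639524893), np.float64(0.06138982582330662), np.int64(13), array([190.2, 190. , 190. , 190. , 189.9, 189.7, 189.6, 189.6, 189.6,
       189.5, 189.5, 189.5, 189.5]))
```

The slot is now within about 0.01 rad of the box's −y direction. I'll lift out and look from above.

Call:
drive_tool([
  [[0,0,0],[0,0,0.4],1.0],
  [[0,0,0],[0,0,0.6],1.0],
  [[0,0,0],[0,0,1.5],1.0],
  [[0,0,0],[0,0,2.0],1.0],
  [[0,0,0],[0,0,2.0],1.0],
  [[0,0,0],[0,0,0],1.0],
])

```text
clock: 13.42
position: [0.4956, -0.1774, 0.2442]
ee_rot: [0.002, 1.0, 0.01, 0.002]
contact_force: [-0.6, 0.2, -1.8]
width: 0.015
gripper_force: 68.6
```

Run:
```python
from h import *
p,R,s=cur();im,c=shot("wrist","w8")
g=cv2.GaussianBlur(cv2.cvtColor(im,cv2.COLOR_BGR2GRAY).astype(float),(0,0),.7)
from fit import edge
o=proj([.4934,-.1769,.0545],c);print(o)
b=proj([.541,-.177,.046],c)
x0=int(o[0]);y0=int(o[1])
for a,bb in((-13,13),(-13,-3),(4,13)):print("slot",edge(g,range(x0+a,x0+bb),y0-6,y0+5,c,.0545,-1))
e=proj([.4934+.036,-.1769,.046],c);y1=int(e[1]);print("panel",edge(g,range(x0-60,x0+35),y1-5,y1+6,c,.046,-1)[:3])
cv2.imwrite("pics/c8.png",cv2.convertScaleAbs(cv2.resize(im[y0-60:y0+60,x0-80:x0+80],(800,600),interpolation=cv2.INTER_CUBIC),alpha=1.4,beta=10))
q=Ro.from_quat([.945,.258,.193,-.052]).as_matrix();plan([.4413,.0877,.2329],q,10)
```

```text
[322.22849006 175.86975124]
slot (np.float64(0.07137230790625039), np.float64(0.14913055926706092), np.int64(26), array([174.2, 174. , 173.8, 173.6, 173.5, 173.5, 173.4, 173.4, 173.4,
       173.4, 173.4, 173.3, 173.3, 173.3, 173.4, 173.4, 173.3, 173.3,
       173.2, 173.1, 173. , 172.9, 172.7, 172.6, 172.5, 172.5]))
slot (np.float64(0.10641188733030132), np.float64(0.10926988329771317), np.int64(10), array([174.2, 174. , 173.8, 173.6, 173.5, 173.5, 173.4, 173.4, 173.4,
       173.4]))
slot (np.float64(0.13592607848483912), np.float64(0.03768938010459148), np.int64(9), array([173.3, 173.2, 173.1, 173. , 172.9, 172.7, 172.6, 172.5, 172.5]))
panel (np.float64(0.07871278109852323), np.float64(0.13676832353405885), np.int64(95))
total d [-5.343 26.468 -0.993] r [ 0.1115 -0.3901  0.5063] minrows 5 per row 10 [-0.534  2.647 -0.099] [ 0.0112 -0.039   0.0506]
```

View pics/c8.png

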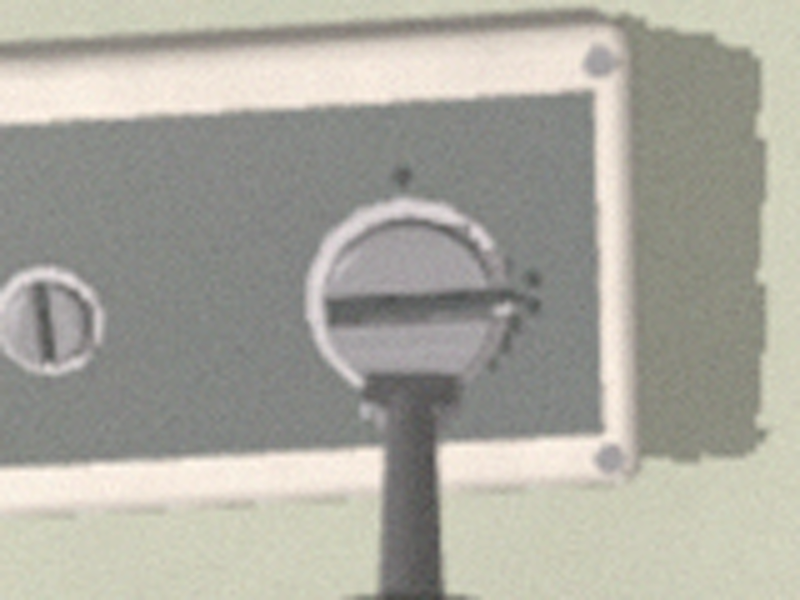

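The selector now lies along the box with its pointer at (525,296), between the dots at (534,278) and (534,303). The trim screw is unchanged. Now I'll return the driver.

Call:
drive_tool([
  [[0.011,-0.039,0.0506],[-0.53,2.65,-0.1],1.0],
  [[0.011,-0.039,0.0506],[-0.53,2.65,-0.1],1.0],
  [[0.011,-0.039,0.0506],[-0.53,2.65,-0.1],1.0],
  [[0.011,-0.039,0.0506],[-0.53,2.65,-0.1],1.0],
  [[0.011,-0.039,0.0506],[-0.53,2.65,-0.1],1.0],
])

```text
clock: 14.1
position: [0.4666, -0.0432, 0.2357]
ee_rot: [-0.026, 0.986, 0.137, 0.097]
contact_force: [0.2, -0.5, -1.0]
width: 0.015
gripper_force: 68.6
```

Call:
drive_tool([
  [[0.011,-0.039,0.0506],[-0.53,2.65,-0.1],1.0],
  [[0.011,-0.039,0.0506],[-0.53,2.65,-0.1],1.0],
  [[0.011,-0.039,0.0506],[-0.53,2.65,-0.1],1.0],
  [[0.011,-0.039,0.0506],[-0.53,2.65,-0.1],1.0],
  [[0.011,-0.039,0.0506],[-0.53,2.65,-0.1],1.0],
  [[0,0,0],[0,0,0],1.0],
])

```text
clock: 14.85
position: [0.4388, 0.0892, 0.2303]
ee_rot: [-0.052, 0.946, 0.259, 0.19]
contact_force: [-0.7, -0.5, 0.2]
width: 0.0155
gripper_force: 68.6
```

Run:
```python
from h import *
p,R,s=cur();im,c=shot("wrist","w9")
tip=p+.127*R[:,2];print(p,"tip",tip)
q=Ro.from_quat([.945,.258,.193,-.052]).as_matrix();plan([.4413,.0877,.2329],q)
# where axis meets z=.085 vs mouth
k=(.085-p[2])/R[2,2];print("axis at rim",p+k*R[:,2])
plan([.4805,.1118,.1235],q,8)
```

```text
[0.43880304 0.08924964 0.23032037] tip [0.48102678 0.11427252 0.11318792]
total d [ 0.123 -0.067  0.199] r [ 0.0025 -0.0043 -0.0005] minrows 1 per row 1 [ 0.123 -0.067  0.199] [ 0.0025 -0.0043 -0.0005]
axis at rim [0.49118793 0.12029427 0.085     ]
total d [  4.043   2.343 -10.741] r [ 0.0025 -0.0043 -0.0005] minrows 2 per row 8 [ 0.505  0.293 -1.343] [ 0.0003 -0.0005 -0.0001]
```

Call:
drive_tool([
  [[0,0,0],[0.42,0.1,0],1.0],
  [[0,0,0],[0.5,0.31,-1.39],1.0],
  [[0,0,0],[0.5,0.31,-1.39],1.0],
  [[0,0,0],[0.5,0.31,-1.39],1.0],
  [[0,0,0],[0,0,0],1.0],
])

```text
clock: 15.52
position: [0.4604, 0.098, 0.1888]
ee_rot: [-0.052, 0.946, 0.258, 0.19]
contact_force: [1.0, -0.7, -1.2]
width: 0.0147
gripper_force: 68.6
```

Call:
drive_tool([
  [[0,0,0],[0.5,0.31,-1.39],1.0],
  [[0,0,0],[0.5,0.31,-1.39],1.0],
  [[0,0,0],[0,0,0],1.0],
])

```text
clock: 15.9
position: [0.4703, 0.1044, 0.1617]
ee_rot: [-0.052, 0.946, 0.258, 0.191]
contact_force: [0.5, 1.4, -0.1]
width: 0.015
gripper_force: 68.6
```

Call:
drive_tool([
  [[0,0,0],[0.5,0.31,-1.39],1.0],
  [[0,0,0],[0.5,0.31,-1.39],1.0],
  [[0,0,0],[0,0,0],1.0],
])

```text
clock: 16.27
position: [0.4802, 0.1107, 0.1343]
ee_rot: [-0.052, 0.946, 0.258, 0.191]
contact_force: [0.1, -0.9, -0.4]
width: 0.0151
gripper_force: 68.6
```

Call:
drive_tool([
  [[0,0,0],[0.1,0.06,-0.4],1.0],
  [[0,0,0],[0.1,0.06,-0.4],1.0],
  [[0,0,0],[0,0,0],1.0],
])

```text
clock: 16.65
position: [0.4818, 0.1121, 0.1261]
ee_rot: [-0.051, 0.946, 0.258, 0.191]
contact_force: [-1.4, 0.3, -1.6]
width: 0.0152
gripper_force: 68.7
```

Call:
drive_tool([
  [[0,0,0],[0,0,0],2.2],
  [[0,0,0],[0,0,0],3],
  [[0,0,0],[0,0,0],5],
  [[0,0,0],[0,0,0],8.5],
  [[0,0,0],[0,0,0],8.5],
  [[0,0,0],[0,0,0],8.5],
  [[0,0,0],[0,0,0],8.5],
  [[0,0,0],[0,0,0],8.5],
])

```text
clock: 17.65
position: [0.4821, 0.1121, 0.1262]
ee_rot: [-0.051, 0.946, 0.258, 0.191]
contact_force: [-0.7, -0.5, 0.0]
width: 0.0851
gripper_force: 0.0
```

Call:
drive_tool([
  [[0,0,0],[-0.35,-0.2,0.92],8.5],
  [[0,0,0],[-0.67,-0.4,1.84],8.5],
  [[0,0,0],[-0.67,-0.4,1.84],8.5],
  [[0,0,0],[-0.67,-0.4,1.84],8.5],
  [[0,0,0],[-0.67,-0.4,1.84],8.5],
  [[0,0,0],[-0.67,-0.4,1.84],8.5],
  [[0,0,0],[-0.67,-0.4,1.84],8.5],
  [[0,0,0],[0,0,0],8.5],
])

```text
clock: 18.65
position: [0.4389, 0.0857, 0.2478]
ee_rot: [-0.05, 0.945, 0.258, 0.193]
contact_force: [-0.1, 0.5, 0.1]
width: 0.0852
gripper_force: 0.0
```

Run:
```python
from h import *
im,c=shot("top","t9"); s,cs=shot("scene","s9"); w,cw=shot("wrist","w10")
k=lambda i,x,y,a,b,f:cv2.resize(i[y:y+b,x:x+a],None,fx=f,fy=f,interpolation=cv2.INTER_CUBIC)
o=np.hstack([k(w,240,110,160,120,2.5),k(s,250,195,100,75,4)])
o2=np.hstack([k(s,315,145,100,75,4),k(im,350,185,100,75,4)])
cv2.imwrite("pics/fin.png",cv2.convertScaleAbs(np.vstack([o,o2]),alpha=1.4,beta=10))
```

```text
(no output)
```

View pics/fin.png

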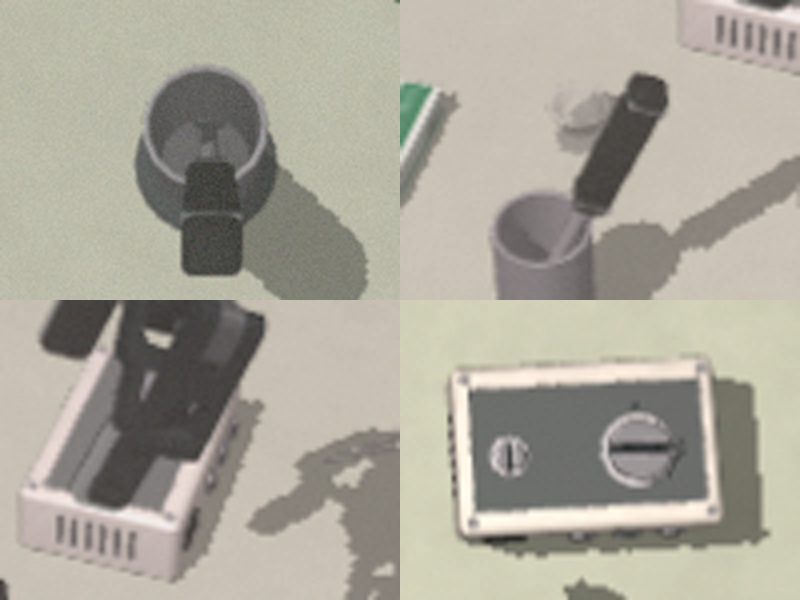

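The driver stands in the tumbler with its handle at (620,140) in the composite, leaning as it did before. The selector slot at (640,448) points right between the pair of dots. The gripper is clear.

```bash
python3 -c "
from rig import job
print(job.sign_off())"
```

```text
the job is handed in; nothing more can be done
None
```

I turned the selector a quarter turn clockwise with the screwdriver, so its pointer stands between the pair of dots (within about 0.02 rad by my last camera checks). The screwdriver is back in the tumbler blade down and released, the trim screw looks unmoved, and the job is handed in at about 19 s; no verdict was returned.

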